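# Shut and lock the spectrometer's access panel

## Robot

A 7-joint arm with a two-finger parallel gripper is mounted at the origin on the work surface. World frame = base frame: x ahead of the robot, y to its left, z up, the work surface at z = 0. Lengths are in m, angles in rad, forces in N, time in s.
With the tool pointing down it reaches from about 0.4 to 0.875 m from the base axis. Payload 4.4 kg.
Tool frame: the origin (TCP) lies midway between the tips of the shut fingers; the grasp point (between the pads) lies 19 mm behind it; z points along the fingers, y is the line along which they close (so a half turn about z gives the same grasp; the last joint's range is limited). The gripper opens to 85 mm and grips with 20 to 120 N. Pads are 22 mm wide; open, the fingers measure 114 mm over their backs; the gripper's body (76 mm by 85 mm) begins 54 mm behind the grasp point. The pads swing forward as they close: fully open they stand 13 mm farther back than shut.
Start: joints at [1.192, 0.628, 0.038, 1.517, -0.027, 0.996, -0.02], TCP at [0.2, -0.618, 0.231] pointing down, gripper open.
Joint ranges: [-3.06, 3.06], [-0.37, 2.12], [-1.25, 1.32], [0.18, 2.47], [-1.1, 4.24], [0.23, 1.98], [-2.94, 2.94]. Speed limits (rad/s): [2.57, 2.57, 3.14, 3.14, 3.14, 3.14, 3.14].

## Interface

Orientations are given as a unit quaternion [x, y, z, w].
In Python, from workcell import r gives the robot as it stands. The module is installed in compiled form; this text tells all that it offers.
- The arm moves only by the tool apply_moves, never from a script. Its argument "deltas" is a list of rows, each an object of numbers: "dx", "dy", "dz": the shift along the tool's x, y, z in units of 25 cm (1.0 is 25 cm); "wx", "wy", "wz": the turn, a rotation vector about the tool's x, y, z in units of 0.5 rad (1.0 is 0.5 rad); "hand": the gripper's target within -1 to 1 (shut at 1, half-way at 0, fully open at -1). In form: [{"dx": .., "dy": .., "dz": .., "wx": .., "wy": .., "wz": .., "hand": ..}, ...]. A call has 1 to 20 rows; each row is the pose to reach, as a shift and turn from the pose commanded when the call began, along the tool's axes at that moment; what a row does not reach only later rows make up. A row lasts 1/10 s, in which the tool goes at most 50 mm and 8.59 degrees, less where a joint would pass 70% of its speed; a pose out of reach is approached as far as the arm can. A call with a number of a shift or a turn outside -1 to 1 is refused whole. A call with a gripper value outside its range is refused whole. The fingers move at their own pace and stop on an object; "grip_force" is the grip in N (left out, the last holds). Time passes only in rows, so rows that repeat a pose let the fingers close. It gives the time, the measured TCP pose, the force, the opening and the grip force at its end, in the units of the state.
- r.sense(): the state, without advancing time (a new reading comes with each control period).
- r.grab_frame(name): name is "side" or "top" or "wrist"; returns the picture (480x640x3 uint8, red, green, blue); there is no depth.
- r.camera_params(name): a dict with "fx", "fy", "cx", "cy" (pixels), "pose" (4x4, takes a point from camera to world coordinates); the wrist camera has in their place "T_tool_cam" (4x4, takes a point from camera to tool coordinates, whose origin is the TCP and whose axes are the flange's). Camera axes: x right, y up, looking along -z (the intrinsics and any distortion apply to the point x, -y, -z); pixel columns grow to the right and rows downward; lengths in m; the calibration is good to about 2 mm. A picture is of the moment at which its call begins: read the wrist's pose just before it. camera_params takes no time and is no camera call.
- r.close_job(): hands the job in; it is judged then, once.
The state is a dict: "time_s": time; "joint_positions": joint angles; "joint_velocities": joint speeds; "effort": joint torques, N m; "tcp_pos": TCP position; "tcp_rot": TCP orientation; "ft_force": force on the tool from outside, world axes, zero at the start; "torque": the same for the moment, N m; "opening": finger opening in m; "gripper_force": force on a finger pad.
Only numpy, scipy, OpenCV 4.12 (cv2) and the standard library are available. Lean on these libraries where they do the work, as an engineer would, in place of code of your own. Each camera call takes 0.05 s, during which the arm holds its last target. There are 200 camera calls.

## Task

The access panel on top of the low white spectrometer box is sprung ajar: with a fingertip in the slot of its round quarter-turn fastener, press the panel fully shut and, keeping it pressed down, turn the fastener clockwise (seen from above) a quarter turn to its stop, so that the panel stays shut by itself when you let go and move clear. Only push: grip and lift nothing, do not pull the panel further open, and leave the things lying around where they are.

Things in the scene. Friction and masses are not known exactly. Their poses are not given: they have to be found in the camera images.
- housing: low white instrument box with a blue foot, fixed. Origin on the bench, straight below the fastener's axis (with the panel shut); x points from the panel's free edge to its hinge, z up. It spans x -90 to 185 mm, y -135 to 270 mm; from y = 135 to 270 mm it is a fixed side deck, 112 mm high, on which small things stand
- panel_edge (a point): middle of the free edge of the panel, on its upper face. The panel is white, 235 mm from hinge to free edge, 260 mm wide (housing y -130 to 130 mm), 12 mm thick; shut, its top is level, 112 mm above the bench, and this point is at housing x = -85 mm, on the robot's side
- panel_hinge (a point): middle of the panel's hinge line, which runs along housing y, at housing x = 150 mm, 100 mm above the bench
- panel (a joint): opening angle of the panel, rad: 0 fully shut (hard stop); it starts at 0.13 to 0.21 (free edge 30 to 50 mm up). A spring lifts it: up to 5 N straight down at the fastener brings it and keeps it shut; let go unlocked, it rises again. Locked, about 3 mm of play is left at the free edge
- fastener (a joint): turn of the fastener, rad: 0 unlocked, 1.571 locked (hard stops); grows clockwise from above, starts at 0 to 0.2, stays where left, needs about 0.12 N m. Unlocked, the slot is parallel to the free edge; locked, it points at it. Under the panel its latch bar goes under a catch in the second half of the turn, if the panel is kept pressed shut; otherwise it strikes or misses it
- slot: slot of the fastener: straight channel across an aluminium disc 104 mm in diameter, flush in the panel. 34 mm wide, 104 mm long (closed at the ends by the panel), 16 mm deep from the panel's top. Origin at the middle of its floor (96 mm above the bench when shut), x along the slot (at fastener 0: housing y), z along the disc's axis, up; tilts with the panel, turns with the fastener
- vial: small glass vial with a black cap, 28 mm across, 48 mm tall, standing on the instrument's fixed side deck; origin under its middle
- stopper: black rubber stopper, 34 mm across at the top, 30 mm tall, standing on the side deck; origin under its middle
- clamp: aluminium vacuum clamp ring, 68 mm across, 18 mm tall, lying on the side deck; origin under the ring's middle
- screwdriver: screwdriver 170 mm long lying on the bench on the side of the instrument away from the deck, handle towards its own -x; origin under its middle
- funnel: white plastic funnel standing mouth down on the bench on the same side, 80 mm across, 75 mm tall; origin under its middle
- post: steel optics post on a round foot, 48 mm across, 85 mm tall, standing on the bench near the funnel; origin under its middle
- filter_box: black plastic box 60 x 45 x 22 mm lying on the side deck; origin under its middle

How it is judged:
On the way, in this order (a step that is already met when the one before it is completed fails the run):
1. the panel is pressed fully shut with the fastener still unlocked (value of joint panel below 0.02 rad and value of joint fastener below 0.65 rad), for 0.1 s.
2. a finger in the slot turns the fastener past half way with the panel shut (value of joint panel below 0.04 rad and value of joint fastener above 0.75 rad and contact force between the fingers and slot above 0.3 N), for 0.05 s.
At the end, for the whole second after the job is handed in: the panel is shut (within 0.03 rad) and stays so by itself, the fastener is turned to at least 1.4 rad of its 1.571, all is at rest, and none of the seven loose things is more than 30 mm from where it began (value of joint panel below 0.03 rad and value of joint fastener above 1.4 rad and velocity of joint panel between -0.05 and 0.05 rad/s and velocity of joint fastener between -0.05 and 0.05 rad/s and not (distance of vial from where it was at the start of the episode above 0.03 m) and not (distance of stopper from where it was at the start of the episode above 0.03 m) and not (distance of clamp from where it was at the start of the episode above 0.03 m) and not (distance of screwdriver from where it was at the start of the episode above 0.03 m) and not (distance of funnel from where it was at the start of the episode above 0.03 m) and not (distance of post from where it was at the start of the episode above 0.03 m) and not (distance of filter_box from where it was at the start of the episode above 0.03 m)); the robot touches nothing.
It fails at once if the panel is lifted further open (over 0.3 rad) (value of joint panel above 0.3 rad).
It fails at once if a loose thing is knocked or carried more than 30 mm (distance of any of vial, stopper, clamp, screwdriver, funnel, post, filter_box from where it was at the start of the episode above 0.03 m).
It also fails if it takes over 42 s, if anything falls off the work surface, if the arm or the gripper's body presses on something with over 40 N, if the wrist force passes 120 N, or if a joint passes its speed limit or range.

## Working session

There is one attempt and no reset: what is moved stays moved. The work goes in short steps, Python scripts to look and compute and a tool call to move; the robot and the scene stay as the last step left them, time stands still between calls to the robot, and variables do not carry over. Pictures are saved under pics/ and viewed, at most 10 in all, crops included, and the job is handed in when it is done.

Besides the shell and the picture viewer there is one more tool, called after "Call:" in YAML: its name, and indented under it one key for each argument. apply_moves: Moves the arm, as the interface text tells. Shifts and turns lie within -1 to 1; 1 stands for 25 cm of shift or 0.5 rad of turn. Its arguments: {"type":"object","properties":{"deltas":{"type":"array","items":{"type":"object","properties":{"dx":{"type":"number","minimum":-1,"maximum":1},"dy":{"type":"number","minimum":-1,"maximum":1},"dz":{"type":"number","minimum":-1,"maximum":1},"wx":{"type":"number","minimum":-1,"maximum":1},"wy":{"type":"number","minimum":-1,"maximum":1},"wz":{"type":"number","minimum":-1,"maximum":1},"hand":{"type":"number"}}}},"grip_force":{"type":"number"}},"required":["deltas"]}

```bash
mkdir -p pics; python3 - <<'E'
from workcell import r
import cv2, numpy as np
np.set_printoptions(precision=4,suppress=True)
s=r.sense(); print(s)
for n in("top","side"):
    im=r.grab_frame(n); cv2.imwrite(f"pics/{n}0.png",im[:,:,::-1])
    print(n,r.camera_params(n))
print(r.camera_params("wrist"))
E
```

```text
{'time_s': 0.0, 'joint_positions': array([ 1.1922,  0.6293,  0.0384,  1.5184, -0.027 ,  0.9963, -0.02  ]), 'joint_velocities': array([ 0.0013, -0.0003,  0.0005,  0.0009,  0.0003,  0.0006,  0.0003]), 'effort': array([  0.0001, -56.3395,   1.226 , -19.3441,   0.0108,   0.0106,
         0.    ]), 'tcp_pos': array([ 0.1999, -0.6179,  0.2304]), 'tcp_rot': array([ 0.9878,  0.1558, -0.0001, -0.0009]), 'ft_force': array([-0.2455,  0.0615,  0.2013]), 'torque': array([-0.0005,  0.0003,  0.0261]), 'gripper_force': 0.0, 'opening': 0.0852225014817764}
top {'fx': 466.7967360011244, 'fy': 466.7967360011244, 'cx': 319.78031840188004, 'cy': 239.73852720363112, 'pose': array([[ 0.0145,  0.9855, -0.1691,  0.4054],
       [-0.9996,  0.0104, -0.0252, -0.0071],
       [-0.0231,  0.1694,  0.9853,  0.9282],
       [ 0.    ,  0.    ,  0.    ,  1.    ]])}
side {'fx': 439.4065673938022, 'fy': 439.4065673938022, 'cx': 321.2888391821587, 'cy': 239.59547593664735, 'pose': array([[ 0.9012,  0.2409, -0.3603,  0.2806],
       [-0.4331,  0.5313, -0.7281, -0.5345],
       [ 0.0161,  0.8122,  0.5832,  0.5592],
       [ 0.    ,  0.    ,  0.    ,  1.    ]])}
{'fx': 374.0821476902187, 'fy': 374.0821476902187, 'cx': 322.0569358775603, 'cy': 244.53656807768536, 'T_tool_cam': array([[ 0.0004,  0.964 ,  0.266 ,  0.067 ],
       [ 1.    , -0.0002, -0.0008, -0.0006],
       [-0.0007,  0.266 , -0.964 , -0.1419],
       [ 0.    ,  0.    ,  0.    ,  1.    ]])}
```

View pics/top0.png

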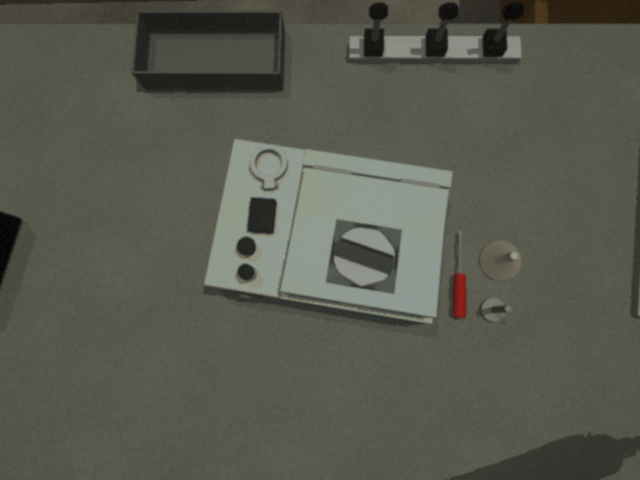

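View pics/side0.png

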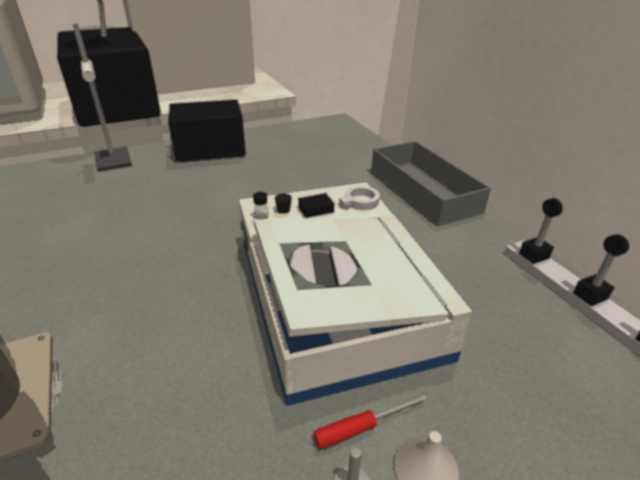

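The top view shows the box with deck-level corners near (235,140), (452,172) and (205,290), and the disc centre near (364,257) with its slot running from (336,245) to (396,268). The side view shows the panel ajar, with the small things on the deck to the left. The screwdriver, funnel and post are on the near side.

```bash
cat > h.py <<'E'
import cv2, numpy as np
from workcell import r
from scipy.spatial.transform import Rotation as R
np.set_printoptions(precision=4,suppress=True)
def cam(n,s=None):
    p=r.camera_params(n)
    if n=="wrist":
        T=np.eye(4);T[:3,:3]=R.from_quat(s["tcp_rot"]).as_matrix();T[:3,3]=s["tcp_pos"]
        return p,T@p["T_tool_cam"]
    return p,p["pose"]
def ray(p,T,uv):
    u,v=uv; d=T[:3,:3]@np.array([(u-p["cx"])/p["fx"],-(v-p["cy"])/p["fy"],-1]); return T[:3,3],d
def plane(p,T,uv,z):
    o,d=ray(p,T,uv); return o+d*(z-o[2])/d[2]
def proj(p,T,X):
    c=T[:3,:3].T@(np.asarray(X)-T[:3,3]); return np.array([p["cx"]-p["fx"]*c[0]/c[2],p["cy"]+p["fy"]*c[1]/c[2]])
def fit2(H,W): # W=Rot*H+t
    h=H-H.mean(0);w=W-W.mean(0);a=np.arctan2((h[:,0]*w[:,1]-h[:,1]*w[:,0]).sum(),(h*w).sum())
    M=np.array([[np.cos(a),-np.sin(a)],[np.sin(a),np.cos(a)]]);return a,M,W.mean(0)-M@H.mean(0)
E
python3 - <<'E'
from h import *
im=cv2.imread("pics/top0.png"); g=cv2.cvtColor(im,cv2.COLOR_BGR2GRAY)
c=np.array([[235,140],[452,172],[205,290]],np.float32).reshape(-1,1,2)
c=cv2.cornerSubPix(g,c,(5,5),(-1,-1),(3,50,.01)).reshape(-1,2);print(c)
p,T=cam("top")
W=np.array([plane(p,T,q,.112)[:2] for q in c]);H=np.array([[.185,.27],[.185,-.135],[-.09,.27]])
a,M,t=fit2(H,W);print("yaw",a,"origin",t,"res",(H@M.T+t-W)*1e3)
# panel angle from side view free-edge corners: (ray closest to circle at y=+-0.13)
ps,Ts=cam("side")
for q in np.arange(.1,.25,.02):
    P=lambda x,y,h:np.r_[M@[.15+(x-.15)*np.cos(q)+h*np.sin(q),y]+t,.1-(x-.15)*np.sin(q)+h*np.cos(q)]
    print(q,[x for y in(-.13,.13) for x in(proj(ps,Ts,P(-.085,y,.012)),proj(p,T,P(-.085,y,.012)))],proj(ps,Ts,P(0,0,.012)),proj(p,T,P(0,0,.012)))
E
```

```text
[[234.1622 138.533 ]
 [452.2104 170.9423]
 [205.     290.    ]]
yaw -0.13751899908628648 origin [ 0.5097 -0.066 ] res [[-3.8971  1.0032]
 [ 0.2828 -1.1548]
 [ 3.6143  0.1516]]
0.1 [array([287.5468, 340.7441]), array([436.6465, 318.7015]), array([250.0153, 228.4897]), array([282.9688, 295.1131])] [320.2996 269.8945] [365.6366 258.0449]
0.12000000000000001 [array([288.0286, 338.0777]), array([437.3239, 318.2371]), array([250.2416, 226.1604]), array([282.7642, 294.5224])] [320.6803 268.3408] [365.8079 257.4965]
0.14 [array([288.588, 335.379]), array([438.0132, 317.7109]), array([250.5246, 223.8147]), array([282.5674, 293.8703])] [321.0993 266.779 ] [365.9844 256.9113]
0.16000000000000003 [array([289.2256, 332.649 ]), array([438.7141, 317.1221]), array([250.8646, 221.4537]), array([282.3786, 293.1563])] [321.5567 265.2096] [366.1663 256.2894]
0.18000000000000002 [array([289.9421, 329.889 ]), array([439.4266, 316.47  ]), array([251.2621, 219.0784]), array([282.198 , 292.3796])] [322.0525 263.6335] [366.3535 255.6306]
0.2 [array([290.7382, 327.1002]), array([440.1503, 315.7538]), array([251.7173, 216.6901]), array([282.0259, 291.5396])] [322.5867 262.0513] [366.5459 254.9348]
0.22000000000000003 [array([291.6144, 324.2839]), array([440.8852, 314.9727]), array([252.2306, 214.29  ]), array([281.8625, 290.6357])] [323.1593 260.464 ] [366.7435 254.2021]
0.24000000000000002 [array([292.5713, 321.4415]), array([441.6309, 314.1262]), array([252.8022, 211.8793]), array([281.708 , 289.6673])] [323.7703 258.8721] [366.9463 253.4325]
```

```bash
python3 - <<'E'
import cv2
a=cv2.imread("pics/side0.png")[200:400,230:470];b=cv2.imread("pics/top0.png")[190:340,270:460]
cv2.imwrite("pics/crop0.png",cv2.vconcat([cv2.resize(a,(400,300)),cv2.resize(b,(400,300))]))
E
```

```text
(no output)
```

View pics/crop0.png

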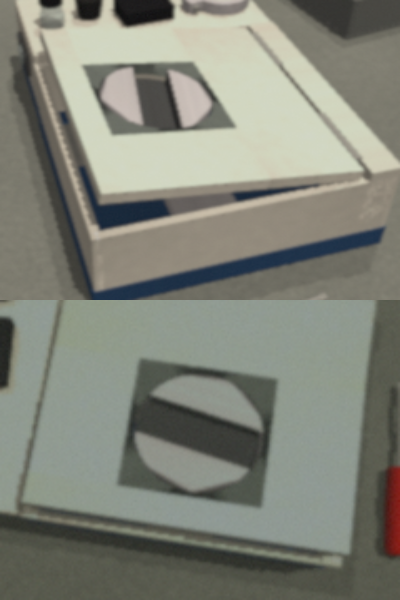

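```bash
cat >> h.py <<'E'
def go(pos,yaw,s=None):
    """delta in tool units to world pos with tool x at yaw, tool down (unclipped)"""
    s=s or r.sense(); R0=R.from_quat(s["tcp_rot"])
    Rt=R.from_matrix(np.array([[np.cos(yaw),np.sin(yaw),0],[np.sin(yaw),-np.cos(yaw),0],[0,0,-1.]]))
    x=R0.as_matrix()[:,0]
    print("t",s["time_s"],"pos",s["tcp_pos"],"yaw",np.arctan2(x[1],x[0]),"F",s["ft_force"],"M",s["torque"],"open",s["opening"],"q",s["joint_positions"])
    print("shift",R0.inv().apply(np.array(pos)-s["tcp_pos"])/.25,"turn",(R0.inv()*Rt).as_rotvec()/.5)
E
python3 - <<'E'
from h import *
go([.51,-.063,.25],2.8)
E
```

```text
t 0.1 pos [ 0.1999 -0.6179  0.2305] yaw 0.31276676919869756 F [-0.0629 -0.4519  0.1068] M [-0.0854 -0.005   0.0055] open 0.08510127145321993 q [ 1.1922  0.6293  0.0385  1.5182 -0.027   0.9963 -0.02  ]
shift [ 1.8633 -1.7305 -0.0752] turn [-0.0015 -0.0043 -4.9745]
```

Call:
apply_moves:
  deltas:
    - {"dx":0.93,"dy":-0.87,"dz":-0.1,"wz":-1,"hand":0}
    - {"dx":0.93,"dy":-0.87,"dz":-0.1,"wz":-1,"hand":0}
    - {"dx":0.93,"dy":-0.87,"dz":-0.1,"wz":-1,"hand":0}
    - {"dx":0.93,"dy":-0.87,"dz":-0.1,"wz":-1,"hand":0}
    - {"dx":0.93,"dy":-0.87,"dz":-0.1,"wz":-1,"hand":0}
    - {"dx":0.93,"dy":-0.87,"dz":-0.1,"wz":-1,"hand":0}
    - {"dx":0.93,"dy":-0.87,"dz":-0.1,"wz":-1,"hand":0}

```text
invalid input
```

```bash
python3 -c "
from h import *
go([.51,-.063,.25],2.8)"
```

```text
t 0.1 pos [ 0.1999 -0.6179  0.2305] yaw 0.31276676919869756 F [-0.0629 -0.4519  0.1068] M [-0.0854 -0.005   0.0055] open 0.08510127145321993 q [ 1.1922  0.6293  0.0385  1.5182 -0.027   0.9963 -0.02  ]
shift [ 1.8633 -1.7305 -0.0752] turn [-0.0015 -0.0043 -4.9745]
```

Call:
apply_moves:
  deltas:
    - {"dx":0.93,"dy":-0.87,"dz":-0.1,"wx":0,"wy":0,"wz":-1,"hand":0}
    - {"dx":0.93,"dy":-0.87,"dz":-0.1,"wx":0,"wy":0,"wz":-1,"hand":0}
    - {"dx":0.93,"dy":-0.87,"dz":-0.1,"wx":0,"wy":0,"wz":-1,"hand":0}
    - {"dx":0.93,"dy":-0.87,"dz":-0.1,"wx":0,"wy":0,"wz":-1,"hand":0}
    - {"dx":0.93,"dy":-0.87,"dz":-0.1,"wx":0,"wy":0,"wz":-1,"hand":0}
    - {"dx":0.93,"dy":-0.87,"dz":-0.1,"wx":0,"wy":0,"wz":-1,"hand":0}
    - {"dx":0.93,"dy":-0.87,"dz":-0.1,"wx":0,"wy":0,"wz":-1,"hand":0}

```text
time_s: 0.8
tcp_pos: [0.3569, -0.3349, 0.2566]
tcp_rot: [0.917, 0.398, 0.001, -0.001]
ft_force: [-0.6, -1.0, 0.3]
opening: 0.0431
gripper_force: 0.0
```

```bash
python3 -c "
from h import *
go([.51,-.063,.25],2.8)"
```

```text
t 0.8 pos [ 0.3569 -0.3349  0.2566] yaw 0.8193498163637941 F [-0.6404 -1.0388  0.2652] M [-0.0246 -0.0265  0.0202] open 0.04309320214256868 q [ 0.7986  0.3703 -0.1369  1.9182  0.062   0.8577 -0.1212]
shift [ 1.2128 -0.2949  0.0296] turn [ 0.0039 -0.0046 -3.9613]
```

Call:
apply_moves:
  deltas:
    - {"dx":1,"dy":-0.25,"dz":0,"wx":0,"wy":0,"wz":-1,"hand":0}
    - {"dx":1,"dy":-0.25,"dz":0,"wx":0,"wy":0,"wz":-1,"hand":0}
    - {"dx":1,"dy":-0.25,"dz":0,"wx":0,"wy":0,"wz":-1,"hand":0}
    - {"dx":1,"dy":-0.25,"dz":0,"wx":0,"wy":0,"wz":-1,"hand":0}
    - {"dx":1,"dy":-0.25,"dz":0,"wx":0,"wy":0,"wz":-1,"hand":0}
    - {"dx":1,"dy":-0.25,"dz":0,"wx":0,"wy":0,"wz":-1,"hand":0}

```text
time_s: 1.4
tcp_pos: [0.4837, -0.1085, 0.2565]
tcp_rot: [0.789, 0.614, 0.002, -0.001]
ft_force: [-1.1, -0.9, -0.5]
opening: 0.0427
gripper_force: 0.0
```

Call:
apply_moves:
  deltas:
    - {"dx":0.16,"dy":-0.16,"dz":0.03,"wx":0,"wy":0,"wz":-1,"hand":0}
    - {"dx":0.16,"dy":-0.16,"dz":0.03,"wx":0,"wy":0,"wz":-1,"hand":0}
    - {"dx":0.16,"dy":-0.16,"dz":0.03,"wx":0,"wy":0,"wz":-1,"hand":0}
    - {"dx":0.16,"dy":-0.16,"dz":0.03,"wx":0,"wy":0,"wz":-1,"hand":0}

```text
time_s: 1.8
tcp_pos: [0.4517, -0.0667, 0.2486]
tcp_rot: [0.615, 0.789, -0.0, -0.0]
ft_force: [0.7, -0.2, 0.6]
opening: 0.0429
gripper_force: 0.0
```

Call:
apply_moves:
  deltas:
    - {"dx":0,"dy":0,"dz":0,"wx":0,"wy":0,"wz":-1,"hand":0}
    - {"dx":0,"dy":0,"dz":0,"wx":0,"wy":0,"wz":-1,"hand":0}
    - {"dx":0,"dy":0,"dz":0,"wx":0,"wy":0,"wz":-1,"hand":0}
    - {"dx":0,"dy":0,"dz":0,"wx":0,"wy":0,"wz":-1,"hand":0}

```text
time_s: 2.2
tcp_pos: [0.4518, -0.0673, 0.2485]
tcp_rot: [0.401, 0.916, -0.0, -0.0]
ft_force: [-0.5, -0.0, 0.8]
opening: 0.0429
gripper_force: 0.0
```

Call:
apply_moves:
  deltas:
    - {"dx":0,"dy":0,"dz":0,"wx":0,"wy":0,"wz":-0.96,"hand":0}
    - {"dx":0,"dy":0,"dz":0,"wx":0,"wy":0,"wz":-0.96,"hand":0}
    - {"dx":0,"dy":0,"dz":0,"wx":0,"wy":0,"wz":-0.96,"hand":0}
    - {"dx":0,"dy":0,"dz":0,"wx":0,"wy":0,"wz":-0.96,"hand":0}
    - {"dx":0,"dy":0,"dz":0,"wx":0,"wy":0,"wz":-0.96,"hand":0}

```text
time_s: 2.7
tcp_pos: [0.452, -0.0671, 0.2486]
tcp_rot: [0.175, 0.985, 0.0, -0.0]
ft_force: [0.7, 0.2, -0.2]
opening: 0.0427
gripper_force: 0.0
```

```bash
python3 -c "
from h import *
go([.51,-.063,.25],2.82)
im=r.grab_frame('wrist'); cv2.imwrite('pics/w1.png',im[:,:,::-1])"
```

```text
t 2.7 pos [ 0.452  -0.0671  0.2486] yaw 2.7895584998083693 F [ 0.68    0.2256 -0.2103] M [-0.0064  0.0103 -0.0123] open 0.04274319951262889 q [ 0.6084  0.4016 -0.7118  1.9963  0.3421  0.8644  0.9287]
shift [-0.2119  0.0954 -0.0057] turn [-0.0002 -0.0012 -0.0609]
```

View pics/w1.png

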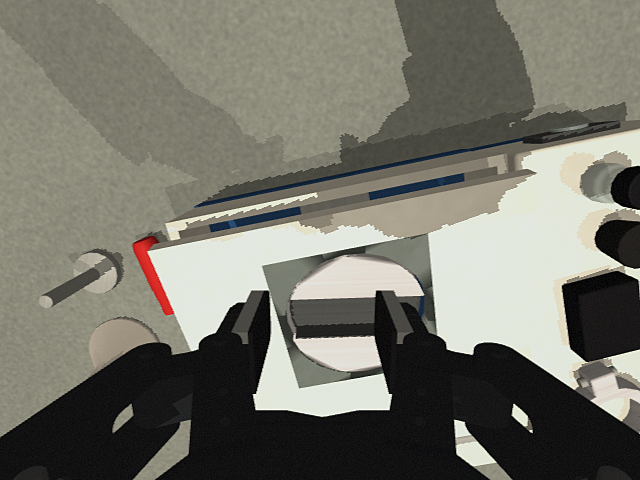

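The wrist view shows the disc spanning columns 287–424 and rows 253–373. Its slot is nearly horizontal in the picture, at rows 297–337, so it is aligned with the fingers' line. The centre is near (356,315).

```bash
python3 - <<'E'
from h import *
s=r.sense(); p,T=cam("wrist",s)
a=-.1375;u=np.array([np.cos(a),np.sin(a)])
# tilted panel plane through hinge, q=.19
q=.19; O=np.array([.5097,-.064]); hin=np.r_[O+.15*u,.1]
n=np.array([u[0]*np.sin(q),u[1]*np.sin(q),np.cos(q)])
def hit(uv):
    o,d=ray(p,T,uv); k=(n@(hin+.012*n)-n@o)/(n@d); return o+k*d
for uv in [(356,313),(356,297),(356,337),(287,315),(424,315),(356,253),(356,373)]: print(uv,hit(uv))
im=cv2.imread("pics/w1.png");g=im.mean(2)
print(g[285:345:2,340].astype(int),g[285:345:2,365].astype(int)); print(g[285:345:2,310].astype(int))
pt,Tt=cam("top"); o,d=ray(pt,Tt,(364,256)); k=(n@(hin+.012*n)-n@o)/(n@d); print("top disc",o+k*d)
E
```

```text
(356, 313) [ 0.5102 -0.0618  0.141 ]
(356, 297) [ 0.4971 -0.0576  0.1436]
(356, 337) [ 0.5309 -0.0685  0.1369]
(287, 315) [ 0.4936 -0.1091  0.143 ]
(424, 315) [ 0.5302 -0.0155  0.1384]
(356, 253) [ 0.4641 -0.047   0.1502]
(356, 373) [ 0.565  -0.0794  0.1301]
[218 219 219 217 216 215 228  72  82  78  76  78  78  83  76  81  81  84
  77  73  32  36  31  30  33  24 139 222 219 218] [219 216 215 216 214 217 150  79  80  81  78  78  80  79  77  79  81  84
  81  77  32  30  35  34  30  34 234 218 218 218]
[220 220 218 220 219 218 220 111  79  79  77  79  80  80  81  81  81  80
  82  84  42  31  34  35  34  33  55 231 213 219]
top disc [ 0.5133 -0.0625  0.1404]
```

Call:
apply_moves:
  deltas:
    - {"dx":-0.215,"dy":0.1,"dz":0.1,"wx":0,"wy":0,"wz":0,"hand":0}
    - {"dx":-0.215,"dy":0.1,"dz":0.2,"wx":0,"wy":0,"wz":0,"hand":0}
    - {"dx":-0.215,"dy":0.1,"dz":0.3,"wx":0,"wy":0,"wz":0,"hand":0}
    - {"dx":-0.215,"dy":0.1,"dz":0.3,"wx":0,"wy":0,"wz":0,"hand":0}

```text
time_s: 3.15
tcp_pos: [0.5091, -0.0615, 0.1709]
tcp_rot: [0.174, 0.985, -0.0, -0.003]
ft_force: [-1.0, -0.8, -0.0]
opening: 0.0429
gripper_force: 0.0
```

Call:
apply_moves:
  deltas:
    - {"dx":0,"dy":0,"dz":0.05,"wx":0,"wy":0,"wz":0,"hand":0}
    - {"dx":0,"dy":0,"dz":0.09,"wx":0,"wy":0,"wz":0,"hand":0}
    - {"dx":0,"dy":0,"dz":0.13,"wx":0,"wy":0,"wz":0,"hand":0}
    - {"dx":0,"dy":0,"dz":0.16,"wx":0,"wy":0,"wz":0,"hand":0}
    - {"dx":0,"dy":0,"dz":0.16,"wx":0,"wy":0,"wz":0,"hand":0}

```text
time_s: 3.65
tcp_pos: [0.5109, -0.0616, 0.1331]
tcp_rot: [0.174, 0.985, -0.0, -0.001]
ft_force: [-0.2, -0.5, 0.5]
opening: 0.0427
gripper_force: 0.0
```

```bash
python3 -c "
from h import *
go([.5085,-.0625,.1],2.79)
im=r.grab_frame('wrist'); im2=r.grab_frame('side'); cv2.imwrite('pics/w2.png',cv2.vconcat([cv2.resize(im,(400,300)),cv2.resize(im2[180:400,200:480],(400,300))])[:,:,::-1])"
```

```text
t 3.65 pos [ 0.5109 -0.0616  0.1331] yaw 2.792700045969154 F [-0.245  -0.507   0.4513] M [ 0.0163 -0.0066 -0.0052] open 0.04265130152086421 q [ 0.4454  0.6385 -0.5718  1.9758  0.5372  0.682   0.7568]
shift [ 0.0076 -0.0065  0.1324] turn [-0.001  -0.0022  0.0054]
```

View pics/w2.png

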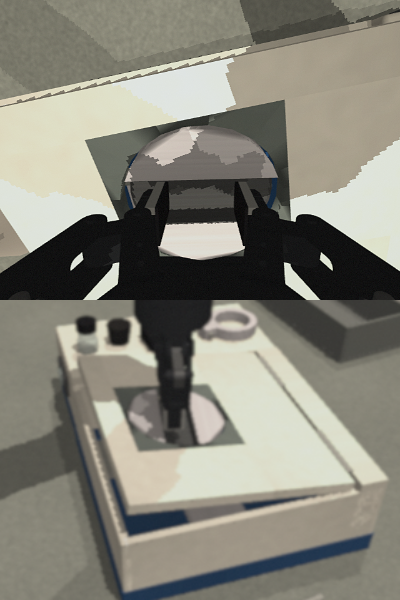

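The fingers are in the slot at about (155–245, 200) in the upper crop, clear of the disc. Now I press down.

Call:
apply_moves:
  deltas:
    - {"dx":0.005,"dy":-0.005,"dz":0.03,"wx":0,"wy":0,"wz":0,"hand":0}
    - {"dx":0.005,"dy":-0.005,"dz":0.05,"wx":0,"wy":0,"wz":0,"hand":0}
    - {"dx":0.005,"dy":-0.005,"dz":0.07,"wx":0,"wy":0,"wz":0,"hand":0}
    - {"dx":0.005,"dy":-0.005,"dz":0.09,"wx":0,"wy":0,"wz":0,"hand":0}
    - {"dx":0.005,"dy":-0.005,"dz":0.11,"wx":0,"wy":0,"wz":0,"hand":0}
    - {"dx":0.005,"dy":-0.005,"dz":0.13,"wx":0,"wy":0,"wz":0,"hand":0}
    - {"dx":0.005,"dy":-0.005,"dz":0.14,"wx":0,"wy":0,"wz":0,"hand":0}
    - {"dx":0.005,"dy":-0.005,"dz":0.15,"wx":0,"wy":0,"wz":0,"hand":0}
    - {"dx":0.005,"dy":-0.005,"dz":0.15,"wx":0,"wy":0,"wz":0,"hand":0}

```text
time_s: 4.65
tcp_pos: [0.5095, -0.0623, 0.096]
tcp_rot: [0.174, 0.985, -0.0, -0.0]
ft_force: [-0.3, -0.7, 1.6]
opening: 0.0426
gripper_force: 1.0
```

Call:
apply_moves:
  deltas:
    - {"dx":0,"dy":0,"dz":0.01,"wx":0,"wy":0,"wz":0,"hand":0}
    - {"dx":0,"dy":0,"dz":0.015,"wx":0,"wy":0,"wz":0,"hand":0}
    - {"dx":0,"dy":0,"dz":0.015,"wx":0,"wy":0,"wz":0,"hand":0}

```text
time_s: 4.95
tcp_pos: [0.5096, -0.0623, 0.094]
tcp_rot: [0.174, 0.985, -0.001, 0.0]
ft_force: [-4.4, -1.1, 17.9]
opening: 0.0426
gripper_force: 9.0
```

Call:
apply_moves:
  deltas:
    - {"dx":0,"dy":0,"dz":0,"wx":0,"wy":0,"wz":0.15,"hand":0}
    - {"dx":0,"dy":0,"dz":0,"wx":0,"wy":0,"wz":0.3,"hand":0}
    - {"dx":0,"dy":0,"dz":0,"wx":0,"wy":0,"wz":0.45,"hand":0}
    - {"dx":0,"dy":0,"dz":0,"wx":0,"wy":0,"wz":0.6,"hand":0}
    - {"dx":0,"dy":0,"dz":0,"wx":0,"wy":0,"wz":0.8,"hand":0}
    - {"dx":0,"dy":0,"dz":0,"wx":0,"wy":0,"wz":1,"hand":0}
    - {"dx":0,"dy":0,"dz":0,"wx":0,"wy":0,"wz":1,"hand":0}

```text
time_s: 5.65
tcp_pos: [0.5104, -0.0606, 0.094]
tcp_rot: [0.412, 0.911, 0.001, 0.001]
ft_force: [-3.4, 2.6, 16.1]
opening: 0.0424
gripper_force: 7.8
```

```bash
python3 -c "
from h import *
go([.5085,-.0625,.094],2.79-.5)"
```

```text
t 5.65 pos [ 0.5104 -0.0606  0.094 ] yaw 2.291664099083396 F [-3.3916  2.6305 16.097 ] M [ 0.3766  0.7516 -0.0689] open 0.042408562848729583 q [ 0.3164  0.6698 -0.3777  2.0094  0.458   0.5423  0.3367]
shift [-0.0005 -0.0107  0.0001] turn [0.004  0.0016 0.0033]
```

Call:
apply_moves:
  deltas:
    - {"dx":0,"dy":-0.005,"dz":0,"wx":0,"wy":0,"wz":0.2,"hand":0}
    - {"dx":0,"dy":-0.01,"dz":0,"wx":0,"wy":0,"wz":0.4,"hand":0}
    - {"dx":0,"dy":-0.01,"dz":0,"wx":0,"wy":0,"wz":0.6,"hand":0}
    - {"dx":0,"dy":-0.01,"dz":0,"wx":0,"wy":0,"wz":0.8,"hand":0}
    - {"dx":0,"dy":-0.01,"dz":0,"wx":0,"wy":0,"wz":1,"hand":0}
    - {"dx":0,"dy":-0.01,"dz":0,"wx":0,"wy":0,"wz":1,"hand":0}

```text
time_s: 6.25
tcp_pos: [0.511, -0.0636, 0.0941]
tcp_rot: [0.625, 0.781, 0.002, 0.003]
ft_force: [3.0, -0.0, 11.1]
opening: 0.0425
gripper_force: 6.8
```

```bash
python3 -c "
from h import *
go([.5085,-.0625,.094],2.79-1)
im=r.grab_frame('wrist'); im2=r.grab_frame('side'); cv2.imwrite('pics/w3.png',cv2.vconcat([cv2.resize(im,(400,300)),cv2.resize(im2[180:400,200:480],(400,300))])[:,:,::-1])"
```

```text
t 6.25 pos [ 0.511  -0.0636  0.0941] yaw 1.7910244847720578 F [ 3.0005 -0.0167 11.061 ] M [-0.177  -0.191   0.0971] open 0.0424755429697669 q [ 0.2304  0.6531 -0.2395  2.0138  0.3045  0.5017 -0.0088]
shift [ 0.0066 -0.0086  0.0004] turn [0.0124 0.0034 0.0021]
```

View pics/w3.png

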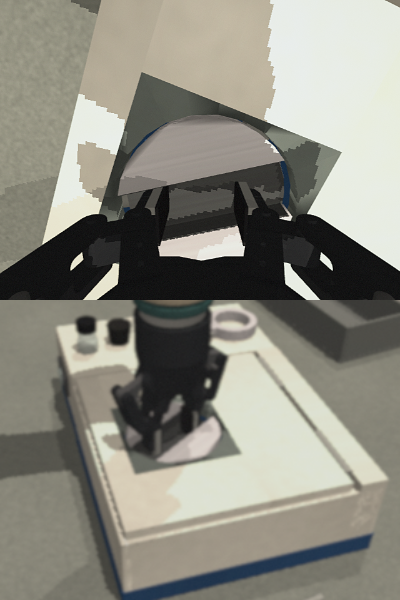

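The panel is flush shut in the lower crop. In the upper crop the slot follows the fingers with some lag, so I keep turning.

Call:
apply_moves:
  deltas:
    - {"dx":0,"dy":0,"dz":0.003,"wx":0,"wy":0,"wz":0.2,"hand":0}
    - {"dx":0,"dy":0,"dz":0.005,"wx":0,"wy":0,"wz":0.4,"hand":0}
    - {"dx":0,"dy":0,"dz":0.005,"wx":0,"wy":0,"wz":0.6,"hand":0}
    - {"dx":0,"dy":0,"dz":0.005,"wx":0,"wy":0,"wz":0.8,"hand":0}
    - {"dx":0,"dy":0,"dz":0.005,"wx":0,"wy":0,"wz":1,"hand":0}
    - {"dx":0,"dy":0,"dz":0.005,"wx":0,"wy":0,"wz":1,"hand":0}

```text
time_s: 6.95
tcp_pos: [0.5108, -0.0627, 0.0939]
tcp_rot: [0.799, 0.602, 0.003, 0.002]
ft_force: [-0.2, 1.8, 22.3]
opening: 0.0428
gripper_force: 11.9
```

Call:
apply_moves:
  deltas:
    - {"dx":0,"dy":0,"dz":0,"wx":0,"wy":0,"wz":0.2,"hand":0}
    - {"dx":0,"dy":0,"dz":0,"wx":0,"wy":0,"wz":0.3,"hand":0}
    - {"dx":0,"dy":0,"dz":0,"wx":0,"wy":0,"wz":0.3,"hand":0}

```text
time_s: 7.25
tcp_pos: [0.5109, -0.0624, 0.0939]
tcp_rot: [0.839, 0.544, 0.003, 0.002]
ft_force: [-0.8, 0.6, 22.5]
opening: 0.0429
gripper_force: 31.2
```

```bash
python3 -c "
from h import *
go([.5085,-.0625,.094],1.1)"
```

```text
t 7.25 pos [ 0.5109 -0.0624  0.0939] yaw 1.1499300906043302 F [-0.7855  0.6083 22.4555] M [0.4128 0.5249 1.4095] open 0.04289837006576786 q [ 0.1122  0.6446 -0.0668  2.0179  0.0875  0.4751 -0.4397]
shift [-0.0042 -0.0087 -0.0004] turn [ 0.0121 -0.0052  0.0998]
```

The moment is 1.4 N m, so the fastener is at its stop. I unload by turning back within the slack, then lift clear.

Call:
apply_moves:
  deltas:
    - {"dx":0,"dy":0,"dz":0,"wx":0,"wy":0,"wz":-0.25,"hand":0}
    - {"dx":0,"dy":0,"dz":0,"wx":0,"wy":0,"wz":-0.35,"hand":0}
    - {"dx":0,"dy":0,"dz":-0.05,"wx":0,"wy":0,"wz":-0.35,"hand":0}
    - {"dx":0,"dy":0,"dz":-0.15,"wx":0,"wy":0,"wz":-0.35,"hand":0}
    - {"dx":0,"dy":0,"dz":-0.3,"wx":0,"wy":0,"wz":-0.35,"hand":0}
    - {"dx":0,"dy":0,"dz":-0.45,"wx":0,"wy":0,"wz":-0.35,"hand":0}
    - {"dx":0,"dy":0,"dz":-0.6,"wx":0,"wy":0,"wz":-0.35,"hand":0}
    - {"dx":0,"dy":0,"dz":-0.6,"wx":0,"wy":0,"wz":-0.35,"hand":0}

```text
time_s: 8.05
tcp_pos: [0.511, -0.0638, 0.246]
tcp_rot: [0.791, 0.612, 0.004, 0.003]
ft_force: [0.6, -0.5, -0.7]
opening: 0.0424
gripper_force: 0.0
```

```bash
python3 -c "
from h import *
go([.5085,-.0625,.25],1.433)
im=r.grab_frame('wrist'); im2=r.grab_frame('side'); cv2.imwrite('pics/w4.png',cv2.vconcat([cv2.resize(im,(400,300)),cv2.resize(im2[180:400,200:480],(400,300))])[:,:,::-1])"
```

```text
t 8.05 pos [ 0.511  -0.0638  0.246 ] yaw 1.3172097551934252 F [ 0.5687 -0.4749 -0.7189] M [-0.0071  0.0436  0.0104] open 0.042439529162991096 q [ 0.1852  0.4158 -0.1619  1.8774  0.0875  0.8454 -0.2743]
shift [ 0.0028 -0.0107 -0.0162] turn [ 0.0191 -0.0025 -0.2316]
```

View pics/w4.png

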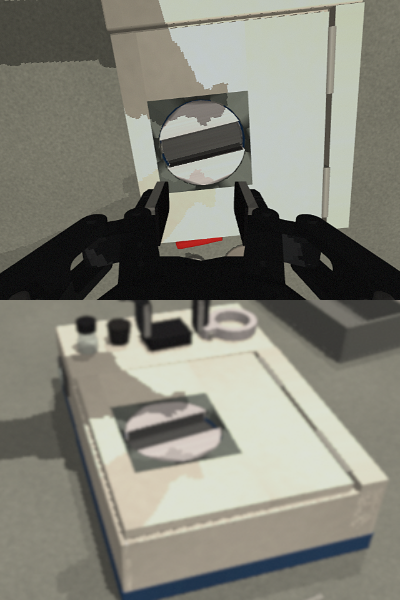

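The panel stays shut, but the slot in the upper crop, from (162,150) to (243,133), looks some 6° short of the panel axis. Friction probably dragged it back while I unloaded, so I measure it.

```bash
python3 - <<'E'
from h import *
s=r.sense(); p,T=cam("wrist",s)
im=r.grab_frame("wrist"); cv2.imwrite("pics/w5.png",im[:,:,::-1])
f=lambda u,v:plane(p,T,(u*1.6,v*1.6),.112)[:2]
ang=lambda a,b:np.arctan2(*(f(*b)-f(*a))[::-1])
print("square top",ang((148,102),(247,92)),"slot edges",ang((162,143),(240,122)),"panel hinge side normal",ang((330,215),(327,12))-np.pi/2)
g=im.mean(2)
# slot upper edge: bright->dark going down, columns 270..380
pts=[]
for c in range(275,375,4):
    col=g[150:240,c]; d=np.diff(cv2.GaussianBlur(col.reshape(-1,1),(1,3),0).ravel()); pts.append((c,150+np.argmin(d)))
print(pts)
low=[]
for c in range(275,375,4):
    col=g[215:290,c]; d=np.diff(col); low.append((c,215+np.argmax(d)))
print(low)
for P in(pts,low):
    W=np.array([plane(p,T,q,.112)[:2] for q in P]); vx,vy,x0,y0=cv2.fitLine(W.astype(np.float32),cv2.DIST_HUBER,0,.0005,.001).ravel(); a=np.arctan(vy/vx); print("slot yaw",a,"fastener",1.571-(a+.1375),x0,y0)
E
```

```text
square top -0.1551212092215109 slot edges 0.013007229684773233 panel hinge side normal -0.09456362396609608
[(275, np.int64(220)), (279, np.int64(219)), (283, np.int64(218)), (287, np.int64(217)), (291, np.int64(216)), (295, np.int64(215)), (299, np.int64(214)), (303, np.int64(213)), (307, np.int64(212)), (311, np.int64(211)), (315, np.int64(210)), (319, np.int64(209)), (323, np.int64(208)), (327, np.int64(207)), (331, np.int64(206)), (335, np.int64(205)), (339, np.int64(204)), (343, np.int64(203)), (347, np.int64(202)), (351, np.int64(201)), (355, np.int64(200)), (359, np.int64(199)), (363, np.int64(198)), (367, np.int64(197)), (371, np.int64(196))]
[(275, np.int64(268)), (279, np.int64(267)), (283, np.int64(266)), (287, np.int64(265)), (291, np.int64(264)), (295, np.int64(263)), (299, np.int64(262)), (303, np.int64(261)), (307, np.int64(260)), (311, np.int64(259)), (315, np.int64(258)), (319, np.int64(257)), (323, np.int64(256)), (327, np.int64(255)), (331, np.int64(254)), (335, np.int64(253)), (339, np.int64(252)), (343, np.int64(251)), (347, np.int64(250)), (351, np.int64(249)), (355, np.int64(248)), (359, np.int64(247)), (363, np.int64(246)), (367, np.int64(245)), (371, np.int64(245))]
slot yaw -0.005826074 fastener 1.439326 0.50976074 -0.044176966
slot yaw 0.0024813781 fastener 1.4310186 0.4988321 -0.0799024
```

The fastener is at about 1.43, just over the limit. I go in again without pressing on the floor, turn to the stop, and back off free of friction.

Call:
apply_moves:
  deltas:
    - {"dx":0,"dy":-0.01,"dz":0,"wx":0.02,"wy":0,"wz":-0.25,"hand":0}
    - {"dx":0,"dy":-0.01,"dz":0,"wx":0.02,"wy":0,"wz":-0.5,"hand":0}
    - {"dx":0,"dy":-0.01,"dz":0.15,"wx":0.02,"wy":0,"wz":-0.5,"hand":0}
    - {"dx":0,"dy":-0.01,"dz":0.3,"wx":0.02,"wy":0,"wz":-0.5,"hand":0}
    - {"dx":0,"dy":-0.01,"dz":0.43,"wx":0.02,"wy":0,"wz":-0.5,"hand":0}
    - {"dx":0,"dy":-0.01,"dz":0.5,"wx":0.02,"wy":0,"wz":-0.5,"hand":0}
    - {"dx":0,"dy":-0.01,"dz":0.56,"wx":0.02,"wy":0,"wz":-0.5,"hand":0}
    - {"dx":0,"dy":-0.01,"dz":0.58,"wx":0.02,"wy":0,"wz":-0.5,"hand":0}
    - {"dx":0,"dy":-0.01,"dz":0.58,"wx":0.02,"wy":0,"wz":-0.5,"hand":0}

```text
time_s: 9.1
tcp_pos: [0.5032, -0.0629, 0.0951]
tcp_rot: [0.708, 0.706, -0.005, -0.006]
ft_force: [-2.0, 0.4, 2.5]
opening: 0.0428
gripper_force: 1.4
```

Call:
apply_moves:
  deltas:
    - {"dx":0,"dy":0,"dz":0,"wx":0,"wy":0,"wz":0.2,"hand":0}
    - {"dx":0,"dy":0,"dz":0,"wx":0,"wy":0,"wz":0.4,"hand":0}
    - {"dx":0,"dy":0,"dz":0,"wx":0,"wy":0,"wz":0.5,"hand":0}
    - {"dx":0,"dy":0,"dz":0,"wx":0,"wy":0,"wz":0.6,"hand":0}
    - {"dx":0,"dy":0,"dz":0,"wx":0,"wy":0,"wz":0.6,"hand":0}

```text
time_s: 9.6
tcp_pos: [0.5049, -0.0623, 0.0959]
tcp_rot: [0.805, 0.593, -0.004, -0.004]
ft_force: [0.3, 1.8, 0.3]
opening: 0.0426
gripper_force: 1.5
```

```bash
python3 -c "
from h import *
go([.5085,-.0625,.101],1.15)"
```

```text
t 9.6 pos [ 0.5049 -0.0623  0.0959] yaw 1.268574051997232 F [0.2989 1.7747 0.3083] M [ 0.4376 -0.0052  0.0249] open 0.04256727577545794 q [ 0.1264  0.6419 -0.0859  2.0156  0.1047  0.4996 -0.3373]
shift [ 0.0036  0.0138 -0.0207] turn [-0.0226  0.0043  0.2371]
```

Call:
apply_moves:
  deltas:
    - {"dx":0,"dy":0.01,"dz":-0.015,"wx":-0.02,"wy":0,"wz":0,"hand":0}
    - {"dx":0,"dy":0.01,"dz":-0.015,"wx":-0.02,"wy":0,"wz":0.1,"hand":0}
    - {"dx":0,"dy":0.01,"dz":-0.015,"wx":-0.02,"wy":0,"wz":0.2,"hand":0}
    - {"dx":0,"dy":0.01,"dz":-0.015,"wx":-0.02,"wy":0,"wz":0.25,"hand":0}
    - {"dx":0,"dy":0.01,"dz":-0.015,"wx":-0.02,"wy":0,"wz":0.25,"hand":0}

```text
time_s: 10.1
tcp_pos: [0.5069, -0.0619, 0.0996]
tcp_rot: [0.839, 0.544, -0.001, -0.0]
ft_force: [-0.4, 5.4, -1.9]
opening: 0.0426
gripper_force: 17.1
```

```bash
python3 -c "
from h import *
go([.5085,-.0625,.101],1.15)"
```

```text
t 10.1 pos [ 0.5069 -0.0619  0.0996] yaw 1.149327510561625 F [-0.3731  5.4052 -1.9364] M [1.2738 0.3198 1.162 ] open 0.04260398951763788 q [ 0.1005  0.6337 -0.0513  2.0171  0.0662  0.495  -0.4207]
shift [ 0.0005  0.0068 -0.0057] turn [-0.0044  0.0039 -0.0013]
```

Call:
apply_moves:
  deltas:
    - {"dx":0,"dy":0,"dz":0,"wx":0,"wy":0,"wz":-0.2,"hand":0}
    - {"dx":0,"dy":0,"dz":0,"wx":0,"wy":0,"wz":-0.3,"hand":0}
    - {"dx":0,"dy":0,"dz":-0.05,"wx":0,"wy":0,"wz":-0.3,"hand":0}
    - {"dx":0,"dy":0,"dz":-0.15,"wx":0,"wy":0,"wz":-0.3,"hand":0}
    - {"dx":0,"dy":0,"dz":-0.3,"wx":0,"wy":0,"wz":-0.3,"hand":0}
    - {"dx":0,"dy":0,"dz":-0.45,"wx":0,"wy":0,"wz":-0.3,"hand":0}
    - {"dx":0,"dy":0,"dz":-0.6,"wx":0,"wy":0,"wz":-0.3,"hand":0}
    - {"dx":0,"dy":0,"dz":-0.6,"wx":0,"wy":0,"wz":-0.3,"hand":0}
    - {"dx":0,"dy":0,"dz":-0.6,"wx":0,"wy":0,"wz":-0.3,"hand":0}

```text
time_s: 11.0
tcp_pos: [0.5084, -0.0642, 0.2516]
tcp_rot: [0.799, 0.602, 0.0, 0.002]
ft_force: [0.3, 0.0, 0.6]
opening: 0.0424
gripper_force: 0.0
```

```bash
python3 - <<'E'
from h import *
s=r.sense(); p,T=cam("wrist",s); go([.5085,-.0625,.25],1.3,s)
im=r.grab_frame("wrist"); im2=r.grab_frame('side'); cv2.imwrite('pics/w6.png',cv2.vconcat([cv2.resize(im,(400,300)),cv2.resize(im2[180:400,200:480],(400,300))])[:,:,::-1])
g=im.mean(2)
for lo,hi,fn in((150,240,np.argmin),(220,290,np.argmax)):
    P=[(c,lo+fn(np.diff(g[lo:hi,c]))) for c in range(275,375,4)]
    W=np.array([plane(p,T,q,.112)[:2] for q in P]); vx,vy,x0,y0=cv2.fitLine(W.astype(np.float32),cv2.DIST_HUBER,0,.0005,.001).ravel(); a=np.arctan(vy/vx); print("slot yaw",a,"fastener",1.571-(a+.1375))
E
```

```text
t 11.0 pos [ 0.5084 -0.0642  0.2516] yaw 1.2911491046478176 F [0.299  0.0366 0.5561] M [0.0235 0.0207 0.0634] open 0.042413531238209366 q [ 0.1582  0.4074 -0.1249  1.8711  0.0686  0.8645 -0.2807]
shift [ 0.0067 -0.0016  0.0062] turn [ 0.0063  0.0043 -0.0177]
slot yaw -0.15259254 fastener 1.5860925
slot yaw -0.14430751 fastener 1.5778074
```

View pics/w6.png

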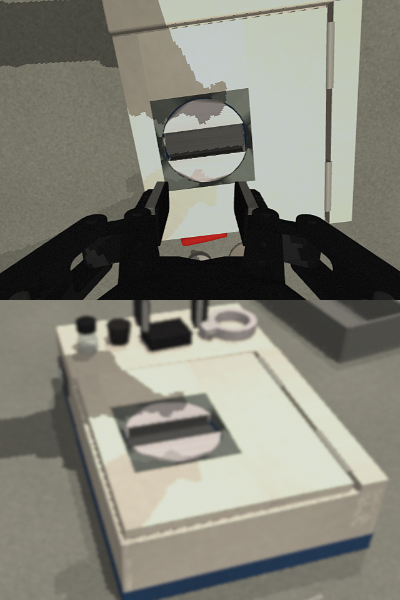

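The slot, from (165,145) to (245,135) in the upper crop, is now parallel to the square's edge, which puts the fastener at its stop of about 1.57. The panel is flush, the arm is clear, and the things on the deck are where they were.

```bash
python3 -c "
from workcell import r
print(r.close_job())"
```

```text
the job is handed in; nothing more can be done
None
```

I pressed the panel shut, turned the fastener to its stop (about 1.57 rad by camera), and handed the job in at 11 s with the arm clear and the panel staying shut by itself; a second turn was needed, the first having slipped back to about 1.43 rad, and no verdict was returned.

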